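Jack up a drooping lathe bed extension and hold the joint shut

TASK

The bed extension of the wood lathe hangs on its loosely started lower bolts and its outer end droops: stand the red ratchet jack on the bench with its saddle squarely under the yellow-marked lift pad and let go of the jack. Then pump its handle with full strokes until the jack has raised the extension so far that its end face is shut tight against the end of the bed. Finish holding the handle pressed down, because the ratchet slips back when the handle is let up and the joint must stay shut for the bolts; lift with the jack only, keep your hand off the lathe, and leave the other things on the bench where they are.

Things in the scene. Friction and masses are not known exactly. Their poses are not given: they have to be found in the camera images.
- jack: Low red steel ratchet jack, 0.85 kg, loose. Origin: underside of the base on the saddle's axis; x forward (away from the handle), z up. Base plate x -133 to 45 mm, 80 wide, 8 thick. On it two parallel red cheek plates, x -118 to 32 mm, z 8 to 65, 44 mm over their outsides in y. Between them the ram with its saddle at x = 0 and the pump handle, which comes out towards -x.
- jack_grip (a point): Where to take the jack: midway between the cheek plates, 80 mm behind the saddle axis, 50 mm above the jack's underside, 15 mm below the cheeks' tops; grip the 44 mm over the cheeks from above, closing along the jack's y (axes as the jack's). The raised handle passes over it, its upper side 75 mm above the underside here and rising towards -x at 21 degrees.
- saddle (a point): Centre of the top of the jack's saddle, a dark steel disc of 44 mm diameter; 85 mm above the jack's underside with the ram down. The ram rises up to 46 mm.
- pump_handle (a joint): Pump handle, rad: 0 raised, 21 degrees above level (a spring returns it), 0.48 bottom stop. Pin 30 mm behind the saddle axis, 50 mm above the jack's underside. 0.1 rad down lifts the ram 3.5 mm after 1.2 mm of play; a full stroke gains two 7 mm teeth; let up, the ram settles on the last tooth passed. At its end 5 N unloaded, 7 to 12 N under load; goes firm once the joint is shut.
- handle_end (a point): Middle of the top of the black rubber grip (56 x 26 x 15 mm) at the end of the pump handle, 146 mm from its pin, on the handle's upper side 7.5 mm above its centre line. About 109 mm above the jack's underside when raised, 40 mm at the bottom stop, 12 mm farther out then. Press it down from above.
- lathe: White bench wood lathe, fixed. Origin on the bench below the middle of the end of its bed; y along the bed towards the free end of the extension, -x the side of the lift pad (robot's side), z up. Bed and extension 136 mm wide, underside 136 and top 216 mm above the bench; extension from y = 0 to 260 mm; nearest foot y = -112 to -37 mm, 165 mm wide.
- lift_pad (a point): Lowest point of the domed steel lift pad (30 mm diameter) under the yellow lug on the front of the extension, 98 mm from the lathe's centre plane, 200 mm from the joint; the lug is 44 mm wide and ends 22 mm beyond the pad's centre. About 109 mm above the bench while drooping, 124 mm when shut. The jack stands square to the lathe, handle towards the robot (jack's x along lathe's x).
- lift_mark (a point): Black dot on top of the yellow lug, straight above the lift pad, 25 mm higher: the mark of the lift point as seen from above.
- bed_extension (a joint): Droop of the bed extension, rad, about its lower bolts at the end of the bed: 0.075 at the start (6 mm gap at the top of the joint), 0 = end face shut against the bed. The extension weighs about 3.5 kg and falls back when it is not carried.
- spanner: Loose steel spanner, 170 mm, lying on the bench left of the jack's place; not used.
- bolt_dish: Loose steel dish with two bolts, 96 mm diameter, 24 mm high; not used.
- bowl_blank: Loose wooden disc, 100 mm diameter, 55 mm high; not used.
- chuck_key: Loose T-shaped steel chuck key, 100 x 85 mm; not used.
- live_centre: Loose stepped steel lathe centre standing upright, 38 mm diameter, 75 mm high; not used.
- sanding_block: Loose cork sanding block, 36 x 62 x 30 mm; not used.

How it is judged:
On the way, in this order (a step that is already met when the one before it is completed fails the run):
1. the jack stands upright on the bench, let go, handle up, with its saddle within 12 mm of straight under the lift pad (horizontal distance between saddle and lift_pad below 0.012 m and angle between jack's own z axis and vertical below 0.06 rad and height (world z) of jack below 0.004 m and contact force between each of the fingers, the arm and jack below 0.5 N and value of joint pump_handle below 0.1 rad), for 0.2 s.
2. the handle is pumped down (more than 0.3 rad), jack still in place (horizontal distance between saddle and lift_pad below 0.012 m and value of joint pump_handle above 0.3 rad), for 0.05 s.
3. the handle comes back up (under 0.15 rad) (horizontal distance between saddle and lift_pad below 0.012 m and value of joint pump_handle below 0.15 rad), for 0.05 s.
4. a further stroke lifts: the extension rides on the saddle, clearly raised (droop under 0.06 rad), handle pressed (horizontal distance between saddle and lift_pad below 0.012 m and contact force between jack and lathe above 8 N and value of joint bed_extension below 0.06 rad and value of joint pump_handle above 0.06 rad), for 0.05 s.
At the end, for the whole second after the job is handed in: Joint shut (droop under 0.008 rad); the jack upright on the bench, saddle within 12 mm of under the lift pad, alone carrying the extension (over 10 N, robot off the lathe); the robot still pressing the pump handle (over 4 N, over 0.06 rad down) (value of joint bed_extension below 0.008 rad and value of joint pump_handle above 0.06 rad and contact force between any of the fingers, the arm and jack above 4 N and contact force between jack and lathe above 10 N and horizontal distance between saddle and lift_pad below 0.012 m and angle between jack's own z axis and vertical below 0.06 rad and height (world z) of jack below 0.004 m and contact force between each of the arm, the fingers and lathe below 0.5 N); the arm keeps its last pose, push and grip.
It fails at once if the robot pushes or lifts the lathe or its extension (more than 8 N) (contact force between any of the arm, the fingers and lathe above 8 N).
It fails at once if the jack is tipped over (more than 30 degrees) (angle between jack's own z axis and vertical above 0.52 rad).
It fails at once if one of the other things on the bench is shifted by more than 30 mm (distance of any of spanner, bolt_dish, bowl_blank, chuck_key, live_centre, sanding_block from where it was at the start of the episode above 0.03 m).
It also fails if it takes over 54 s, if anything falls off the work surface, if the arm or the gripper's body presses on something with over 40 N, if the wrist force passes 120 N, or if a joint passes its speed limit or range.

ROBOT

A 6-joint arm with a two-finger parallel gripper is mounted at the origin on the work surface. World frame = base frame: x ahead of the robot, y to its left, z up, the work surface at z = 0. Lengths are in m, angles in rad, forces in N, time in s.
With the tool pointing down it reaches from about 0.225 to 0.875 m from the base axis. Payload 3.4 kg.
Tool frame: the origin (TCP) lies at the very end of the fingers, on their centre line; the grasp point (between the pads) lies bot.grip_depth behind it (bot.grip_depth is the distance from the TCP to the grasp point, in m); z points along the fingers, y is the direction in which the jaws open and shut (so a half turn about z gives the same grasp; the last joint's range is limited). The gripper opens to 85 mm and grips with 20 to 120 N. Pads are 22 mm wide; open, the fingers measure 114 mm over their backs; the gripper's body (76 mm by 85 mm) begins 54 mm behind the grasp point. The pads swing forward as they close: fully open they stand 13 mm farther back than shut.
Start: joints at [1.207, 0.276, 1.505, -0, 1.361, -0.121], TCP at [0.138, 0.558, 0.231] pointing down, gripper open.
Joint ranges: [-2.89, 2.89], [-0.75, 2.08], [0.22, 2.7], [-1.18, 4.32], [0.11, 2.71], [-2.7, 2.7]. Speed limits (rad/s): [2.57, 2.57, 3.14, 3.14, 3.14, 3.14].

INTERFACE

Orientations are given as a unit quaternion [w, x, y, z].
In Python, from workcell import bot gives the robot as it stands.
- The arm moves only by the tool carry_out, never from a script. Its argument "motion" is a list of rows, each a list of 3 entries, a list of its own where there are three numbers: the finger opening in cm, from 0 to 8.54, then the shift along the tool's x, y, z in cm, then the turn, a rotation vector about the tool's x, y, z in rad. In form: [[grip, [x, y, z], [rx, ry, rz]], ...]. A call has 1 to 10 rows; each row is the pose to reach, as a shift and turn from the pose commanded when the call began, along the tool's axes at that moment; what a row does not reach only later rows make up. A row lasts 1/8 s, in which the tool goes at most 62.5 mm and 10.7 degrees, less where a joint would pass 70% of its speed; a pose out of reach is approached as far as the arm can. A call with a gripper value outside its range is refused whole. The fingers move at their own pace and stop on an object; "newtons" is the grip in N (left out, the last holds). Time passes only in rows, so rows that repeat a pose let the fingers close. It gives the time, the measured TCP pose, the force and the opening at its end, in the units of the state.
- bot.observe(): the state, without advancing time (a new reading comes with each control period).
- bot.snapshot(name): name is "side" or "top" or "wrist"; returns a dict with "image" (384x512x3 uint8, red, green, blue), "camera_matrix" (3x3 intrinsics, pixels), "view" (4x4, takes a point from world to camera coordinates). Camera axes: x right, y down, z forward; pixel columns grow to the right and rows downward; lengths in m; the calibration is good to about 2 mm. A picture is of the moment at which its call begins. There is no depth.
- bot.close_job(): hands the job in, once; it reports no verdict.
The state is a dict: "time_s": time; "qpos": joint angles; "qvel": joint speeds; "effort": joint torques, N m; "eef_pos": TCP position; "tool_rot": TCP orientation; "contact_force": force on the tool from outside, world axes, zero at the start; "wrist_torque": the same for the moment, N m; "finger_gap": finger opening in m.
Only numpy, scipy, OpenCV 4.12 (cv2) and the standard library are available. Lean on these libraries where they do the work, as an engineer would, in place of code of your own. Each camera call takes 0.05 s, during which the arm holds its last target. There are 200 camera calls.

## Working session

There is one attempt and no reset: what is moved stays moved. The work goes in short steps, Python scripts to look and compute and a tool call to move; the robot and the scene stay as the last step left them, time stands still between calls to the robot, and variables do not carry over. Pictures are saved under pics/ and viewed, about 8 in all and at most 12, crops included, and the job is handed in when it is done.

Besides the shell and the picture viewer there is one more tool, called after ">>>" as name(argument=value, ...) on one line, values as JSON. carry_out: Moves the arm, as the interface text tells. Its arguments: {"type":"object","properties":{"motion":{"type":"array"},"newtons":{"type":"number"}},"required":["motion"]}

```bash
mkdir -p pics; cat > h.py <<'E'
import numpy as np, cv2
from workcell import bot
def snap(n,f):
    s=bot.snapshot(n); cv2.imwrite('pics/'+f+'.png',s['image'][:,:,::-1]); np.savez('pics/'+f+'.npz',**s); return s
def ray(s,u,v):
    V=np.array(s['view']);K=np.array(s['camera_matrix']);R=V[:3,:3];t=V[:3,3]
    return -R.T@t, R.T@np.linalg.inv(K)@np.array([u,v,1.])
def onz(s,u,v,z):
    c,d=ray(s,u,v); return c+d*(z-c[2])/d[2]
def proj(s,p):
    V=np.array(s['view']);q=V[:3,:3]@np.array(p)+V[:3,3];q=np.array(s['camera_matrix'])@q;return q[:2]/q[2]
E
python3 - <<'E'
from h import *
a=snap('top','t0');b=snap('side','s0');
for s in(a,b): print(ray(s,256,192), s['camera_matrix'][0][0])
cv2.imwrite('pics/ab.png',cv2.resize(np.vstack([a['image'],b['image']]),(450,600*1+75))[:,:,::-1][:600])
o=bot.observe();print(o['eef_pos'],o['tool_rot'],o['time_s'],bot.grip_depth)
E
```

```text
(array([0.42177289, 0.04954839, 1.26235587]), array([ 0.11479437,  0.00450381, -0.99341945])) 390.1765358538722
(array([0.26776539, 1.43448926, 1.05124141]), array([ 0.15223425, -0.81874546, -0.55365396])) 496.8216038480002
[0.13807581 0.55769286 0.23051971] [-2.04966024e-04  1.21094549e-01  9.92640631e-01 -8.04223744e-04] 0.1 0.0187
```

View pics/t0.png

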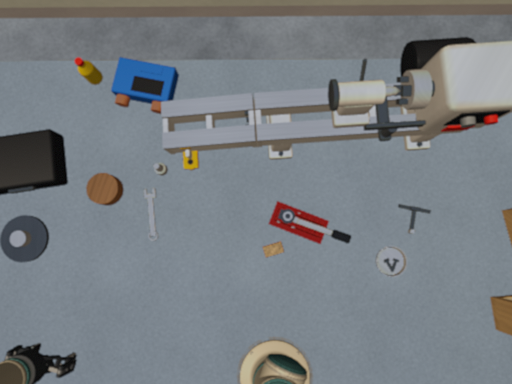

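View pics/s0.png

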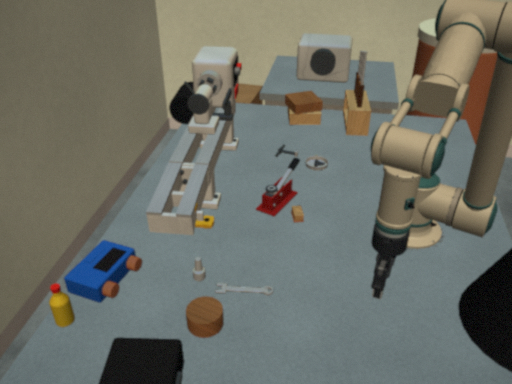

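The top view shows the jack with its saddle near (288,216) and its handle end near (341,237). The lug is near (191,160), the live centre near (160,169) and the spanner near (152,215). I'll take measurements from a zoomed crop.

```bash
python3 - <<'E'
from h import *
a=dict(np.load('pics/t0.npz'));b=dict(np.load('pics/s0.npz'))
im=a['image']; h=cv2.cvtColor(im,cv2.COLOR_RGB2HSV)
def mask(lo,hi,roi):
    m=cv2.inRange(h,lo,hi); z=np.zeros_like(m);x0,y0,x1,y1=roi;z[y0:y1,x0:x1]=m[y0:y1,x0:x1];return z
y=mask((20,150,120),(35,255,255),(175,140,210,180));v,u=np.where(y>0);print('yellow',u.min(),u.max(),v.min(),v.max(),len(u))
r=mask((0,150,60),(8,255,255),(260,190,340,255))|mask((172,150,60),(180,255,255),(260,190,340,255))
c=cv2.convexHull(np.argwhere(r>0)[:,::-1].astype(np.int32));box=cv2.minAreaRect(c);bp=cv2.boxPoints(box);print(box)
for p in bp: print(p,onz(a,*p,.008))
for n,p,z in [('dot',(191,160),.134),('saddle',(288,216),.085),('hend',(343,237),.109),('lc',(160,169),.075),('span',(150,189),.005),('span2',(154,239),.005),('foot',(280,155),.01),('sand',(274,249),.03)]: print(n,onz(a,*p,z))
c1=cv2.resize(im[145:185,150:210],None,fx=8,fy=8,interpolation=2);c2=cv2.resize(im[195:260,262:357],None,fx=6,fy=6,interpolation=2)
o=np.zeros((320+390,570,3),np.uint8);o[:320,:480]=c1;o[320:,:]=c2
cv2.imwrite('pics/crop.png',cv2.resize(o,None,fx=.84,fy=.84)[:,:,::-1])
E
```

```text
yellow 181 197 148 168 179
((298.4289855957031, 222.1112823486328), (53.90093994140625, 23.093008041381836), 21.250505447387695)
[269.12604 223.10458] [0.46633252 0.01331553 0.008     ]
[277.49603 201.58179] [ 0.53549111 -0.01404004  0.008     ]
[327.73193 221.11798] [ 0.47248118 -0.17424456  0.008     ]
[319.36194 242.64078] [ 0.40423427 -0.14605811  0.008     ]
dot [0.6473947  0.24600688 0.134     ]
saddle [ 0.4848734 -0.0414095  0.085    ]
hend [ 0.42197307 -0.1997418   0.109     ]
lc [0.63113706 0.35179861 0.075     ]
span [0.57752714 0.40036093 0.005     ]
span2 [0.41602769 0.38235811 0.005     ]
foot [ 0.68802382 -0.02334047  0.01      ]
sand [ 0.38494347 -0.00082367  0.03      ]
```

View pics/crop.png

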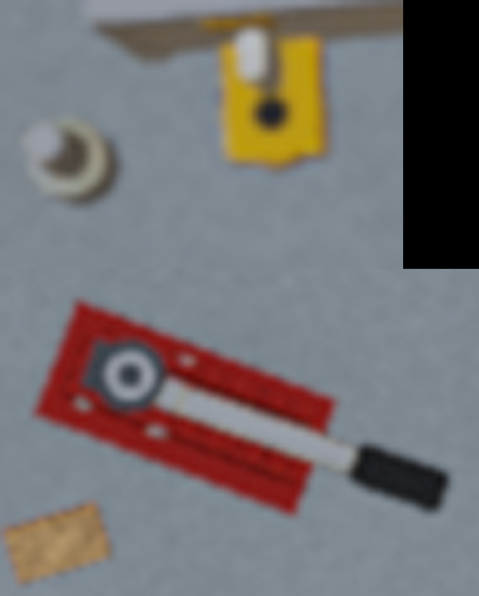

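```bash
python3 - <<'E'
from h import *
a=dict(np.load('pics/t0.npz'));b=dict(np.load('pics/s0.npz'))
g=cv2.cvtColor(a['image'],cv2.COLOR_RGB2GRAY)
L=cv2.createLineSegmentDetector().detect(g)[0][:,0]
for x1,y1,x2,y2 in L:
    if np.hypot(x1-x2,y1-y2)>38 and 80<min(y1,y2) and max(y1,y2)<160 and 155<min(x1,x2) and max(x1,x2)<420:
        p,q=onz(a,x1,y1,.213),onz(a,x2,y2,.213); d=(q-p)*np.sign(q[1]-p[1]); print(np.round([x1,y1,x2,y2],1),np.degrees(np.arctan2(-d[0],d[1])),p[:2],q[:2])
print('dot',onz(a,189.9,161.4,.134),'sad',onz(a,287.2,215.7,.085))
# refine dot and saddle centroid
for nm,(x0,y0,x1,y1),t in (('dot',(186,157,195,166),70),):
    w=np.clip(t-g[y0:y1,x0:x1].astype(float),0,None);yy,xx=np.mgrid[y0:y1,x0:x1];print(nm,(w*xx).sum()/w.sum(),(w*yy).sum()/w.sum())
for x in ('dot',onz(a,189.9,161.4,.134)),('sad',onz(a,287.2,215.7,.085)): print(x[0],'in side at',proj(b,x[1]))
im=b['image'];o=np.hstack([cv2.resize(im[205:240,185:225],None,fx=10,fy=10,interpolation=2),cv2.resize(im[180:215,255:295],None,fx=10,fy=10,interpolation=2)])
cv2.imwrite('pics/crop2.png',o[:,:,::-1])
gb=np.degrees
h=cv2.cvtColor(a['image'],cv2.COLOR_RGB2HSV);k=(h[...,2]<60).astype(np.uint8);k[:,:325]=0;k[:225]=0;k[246:]=0;k[:,360:]=0
v,u=np.where(k);print('black grip centroid',u.mean(),v.mean(),len(u),onz(a,u.mean(),v.mean(),.105))
E
```

```text
[381.9  80.  339.4  82.3] 2.967197000233794 [ 0.85766347 -0.29822232] [ 0.85150563 -0.17942228]
[332.  110.7 263.  115. ] 3.4671988721839453 [ 0.76952206 -0.15659794] [0.75793898 0.03457997]
[162.  116.5 249.5 108.7] 5.008081650132076 [0.75484836 0.31548753] [0.77618828 0.07196681]
[340.6 102.1 382.  101.3] 0.9283536972088228 [ 0.794241  -0.1811337] [ 0.79610025 -0.29587204]
[161.8 147.4 374.4 131.7] 4.136811996618205 [0.6671046 0.3133782] [ 0.70940842 -0.27152069]
[256.9 108.  324.5 103.5] 3.711367518520254 [0.77815037 0.05135456] [ 0.79032794 -0.13637864]
[270.7 144.7 198.  150.3] 4.364192246661284 [0.67380906 0.01362568] [0.6585562  0.21348721]
[375.7 137.6 292.  143.1] 3.6825713165503764 [ 0.69288132 -0.27447118] [ 0.67808891 -0.04463843]
[249.4  92.5 185.5  98.6] 5.359421030582709 [0.82296863 0.07228407] [0.80621843 0.25083223]
[324.4  87.4 255.5  92. ] 3.728863301302551 [ 0.83692552 -0.13722958] [0.82438477 0.05519292]
dot [0.64321141 0.24917158 0.134     ] sad [ 0.48577923 -0.03901163  0.085     ]
dot 189.9547511312217 161.3212669683258
dot in side at [206.72363757 218.10371099]
sad in side at [271.40572038 186.54201491]
black grip centroid 340.616 235.92 125 [ 0.42512874 -0.19370534  0.105     ]
```

View pics/crop2.png

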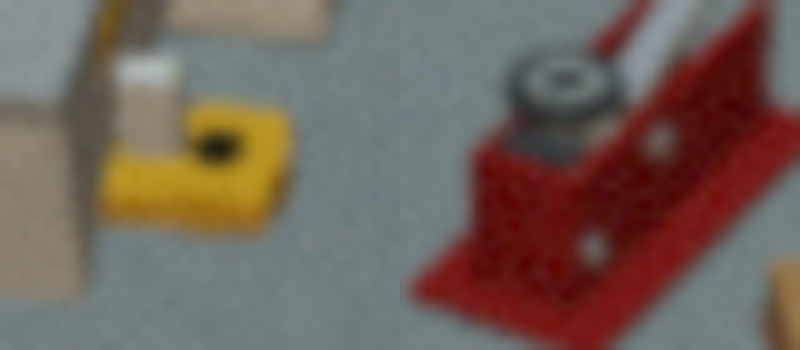

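```bash
cat >> h.py <<'E'
from scipy.spatial.transform import Rotation as Ro
def Rdown(ang):  # tool y at world angle ang, z down
    y=np.array([np.cos(ang),np.sin(ang),0]);z=np.array([0,0,-1.]);return np.column_stack([np.cross(y,z),y,z])
def plan(*poses,base=None):
    o=bot.observe();q=o['tool_rot'];R=Ro.from_quat([q[1],q[2],q[3],q[0]]).as_matrix();p=np.array(o['eef_pos'])
    if base is not None: p,R=np.array(base[0]),Rdown(base[1])
    print('t',o['time_s'],'p',np.round(p,4),'yang',round(float(np.arctan2(R[1,1],R[0,1])),4),'F',np.round(o['contact_force'],1),'gap',o['finger_gap'])
    for t,a in poses: print(np.round(R.T@(np.array(t)-p)*100,2).tolist(),np.round(Ro.from_matrix(R.T@Rdown(a)).as_rotvec(),3).tolist())
E
python3 -c "
from h import *
plan(([.4566,-.1135,.18],-.3735),([.4566,-.1135,.031],-.3735))"
```

```text
t 0.1 p [0.1381 0.5577 0.2305] yang 1.328 F [-0.5  0.8 -0.6] gap 0.08567466900724119
[-47.06, -57.48, 5.14] [-0.001, 0.001, 1.702]
[-47.06, -57.46, 20.04] [-0.001, 0.001, 1.702]
```

>>> carry_out(motion=[[8.5, [-47, -57.5, 5], [0, 0, 1.7]], [8.5, [-47, -57.5, 5], [0, 0, 1.7]], [8.5, [-47, -57.5, 5], [0, 0, 1.7]], [8.5, [-47, -57.5, 5], [0, 0, 1.7]], [8.5, [-47, -57.5, 5], [0, 0, 1.7]], [8.5, [-47, -57.5, 5], [0, 0, 1.7]], [8.5, [-47, -57.5, 5], [0, 0, 1.7]], [8.5, [-47, -57.5, 5], [0, 0, 1.7]], [8.5, [-47, -57.5, 5], [0, 0, 1.7]], [8.5, [-47, -57.5, 5], [0, 0, 1.7]]])

```text
time_s: 1.35
eef_pos: [0.4056, -0.0073, 0.1892]
tool_rot: [-0.0, 0.826, 0.563, 0.0]
contact_force: [1.4, 0.7, 0.4]
finger_gap: 0.0853
```

```bash
python3 -c "
from h import *
plan(([.4566,-.1135,.18],-.3735))"
```

```text
t 1.35 p [ 0.4056 -0.0073  0.1892] yang -0.3741 F [1.4 0.7 0.4] gap 0.0852977204401818
[-8.02, 8.62, 0.91] [0.0, -0.001, -0.001]
```

>>> carry_out(motion=[[8.5, [-8, 8.6, 1], [0, 0, 0]], [8.5, [-8, 8.6, 1], [0, 0, 0]], [8.5, [-8, 8.6, 1], [0, 0, 0]], [8.5, [-8, 8.6, 1], [0, 0, 0]]])

```text
time_s: 1.85
eef_pos: [0.4554, -0.1107, 0.1787]
tool_rot: [-0.001, 0.826, 0.564, -0.0]
contact_force: [-0.1, 1.1, -0.9]
finger_gap: 0.0849
```

```bash
python3 -c "
from h import *
s=snap('wrist','w1')
plan(([.4566,-.1135,.031],-.3735))
print(proj(s,[.4858,-.039,.085]),ray(s,256,192))
"
```

```text
t 1.9 p [ 0.4553 -0.1101  0.1789] yang -0.3716 F [-0.6 -1.   0.1] gap 0.08516773502342728
[-0.28, 0.27, 14.79] [-0.002, -0.001, 0.002]
[259.41851168 100.85304792] (array([ 0.48252909, -0.04177513,  0.32092606]), array([-0.1037564 , -0.25989174, -0.96009417]))
```

View pics/w1.png

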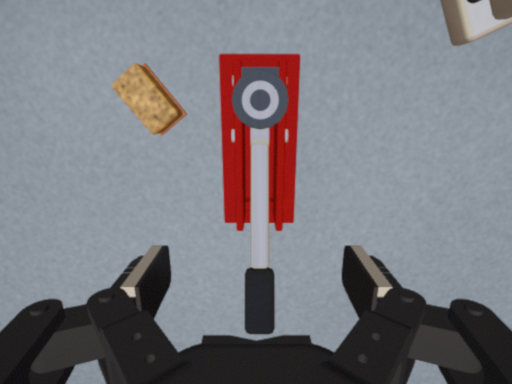

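>>> carry_out(motion=[[8.5, [-0.3, 0.3, 5], [0, 0, 0]], [8.5, [-0.3, 0.3, 10], [0, 0, 0]], [8.5, [-0.3, 0.3, 13.5], [0, 0, 0]], [8.5, [-0.3, 0.3, 14.9], [0, 0, 0]], [8.5, [-0.3, 0.3, 14.9], [0, 0, 0]], [4, [-0.3, 0.3, 14.9], [0, 0, 0]], [4, [-0.3, 0.3, 14.9], [0, 0, 0]], [4, [-0.3, 0.3, 14.9], [0, 0, 0]], [3.5, [-0.3, 0.3, 14.9], [0, 0, 0]], [3.5, [-0.3, 0.3, 14.9], [0, 0, 0]]], newtons=60)

```text
time_s: 3.15
eef_pos: [0.4578, -0.115, 0.0315]
tool_rot: [0.0, 0.826, 0.564, 0.0]
contact_force: [-1.0, 1.3, 6.7]
finger_gap: 0.0432
```

```bash
python3 -c "
from h import *
y=-1.5045
plan(([.4566,-.1135,.10],-.3735),([.46,.2355,.10],y))"
```

```text
t 3.15 p [ 0.4578 -0.115   0.0315] yang -0.3716 F [-1.   1.3  6.7] gap 0.043180682166210634
[0.09, -0.17, -6.85] [0.0, -0.0, 0.002]
[32.73, -12.52, -6.85] [0.0, -0.0, 1.133]
```

>>> carry_out(motion=[[3.5, [0, 0, -3], [0, 0, 0]], [3.5, [0, 0, -6.5], [0, 0, 0]], [3.5, [5, -2, -7], [0, 0, 0.15]], [3.5, [10, -4, -7], [0, 0, 0.32]], [3.5, [15, -6, -7], [0, 0, 0.5]], [3.5, [20, -8, -7], [0, 0, 0.67]], [3.5, [25, -10, -7], [0, 0, 0.84]], [3.5, [29, -11.5, -7], [0, 0, 1.0]], [3.5, [32.5, -12.9, -7], [0, 0, 1.133]], [3.5, [32.5, -12.9, -7], [0, 0, 1.133]]])

```text
time_s: 4.4
eef_pos: [0.4547, 0.2371, 0.0994]
tool_rot: [-0.0, 0.999, 0.035, -0.001]
contact_force: [0.3, -0.8, -7.5]
finger_gap: 0.0436
```

```bash
python3 -c "
from h import *
y=-1.5045
plan(([.47,.2363,.045],y),([.5624,.2424,.045],y),([.5624,.2424,.0325],y))"
```

```text
t 4.4 p [0.4547 0.2371 0.0994] yang -1.5017 F [ 0.3 -0.8 -7.5] gap 0.043595013389127135
[1.54, 0.19, 5.44] [-0.001, 0.002, 0.003]
[10.8, 0.22, 5.42] [-0.001, 0.002, 0.003]
[10.8, 0.22, 6.67] [-0.001, 0.002, 0.003]
```

>>> carry_out(motion=[[3.5, [0.7, 0.1, 3], [0, 0, 0]], [3.5, [1.5, 0.2, 5.5], [0, 0, 0.003]], [3.5, [1.5, 0.2, 5.5], [0, 0, 0.003]], [3.5, [1.5, 0.2, 5.5], [0, 0, 0.003]]])

```text
time_s: 4.9
eef_pos: [0.4707, 0.2331, 0.0456]
tool_rot: [0.0, 1.0, 0.031, -0.0]
contact_force: [0.2, -0.8, -8.5]
finger_gap: 0.0432
```

```bash
python3 -c "
from h import *
y=-1.5045
s=snap('wrist','w2');t=snap('top','t2')
plan(([.5624,.2424,.0425],y))
o=bot.observe();p=np.array(o['eef_pos']);e=p+[.0808,.0053,0];e[2]=.085+p[2]-.0315
print(e,proj(s,e),proj(t,e), proj(s,[.6432,.249,.134]))
o=np.vstack([s['image'],cv2.resize(t['image'][140:236,130:258],(512,384),interpolation=2)]);cv2.imwrite('pics/c3.png',cv2.resize(o,(400,600))[:,:,::-1])
"
```

```text
t 5.0 p [0.4714 0.2335 0.0463] yang -1.5082 F [ 1.   0.2 -8.2] gap 0.0430716339642841
[9.13, -0.32, 0.39] [-0.0, -0.001, -0.004]
[0.5522331  0.23882746 0.09981266] [256.01963671  75.33800441] [194.72117832 193.3935521 ] [  200.01432088 -1250.93237782]
```

View pics/c3.png

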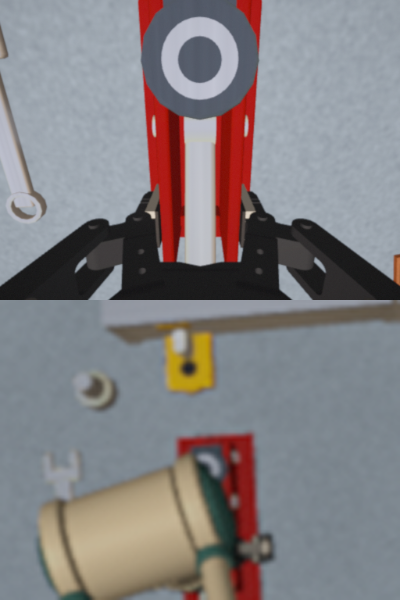

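>>> carry_out(motion=[[3.5, [3, -0.1, 0.3], [0, 0, 0]], [3.5, [6, -0.2, 0.4], [0, 0, -0.004]], [3.5, [8.2, -0.3, 0.4], [0, 0, -0.004]], [3.5, [9.1, -0.3, 0.4], [0, 0, -0.004]], [3.5, [9.1, -0.3, 0.4], [0, 0, -0.004]], [3.5, [9.1, -0.3, 0.4], [0, 0, -0.004]]])

```text
time_s: 5.75
eef_pos: [0.5599, 0.2421, 0.0412]
tool_rot: [0.0, 0.999, 0.033, -0.001]
contact_force: [0.1, -0.4, -7.8]
finger_gap: 0.0432
```

```bash
python3 -c "
from h import *
s=snap('wrist','w3')
plan(([.5624,.2424,.0312],-1.5045))
g=np.array([.6432,.249,.134]);print(proj(s,g))
"
```

```text
t 5.8 p [0.5601 0.2421 0.0413] yang -1.5037 F [-0.5  0.3 -8.2] gap 0.04336430815211256
[0.24, -0.01, 1.01] [0.0, 0.002, 0.001]
[252.01790302  37.91149361]
```

View pics/w3.png

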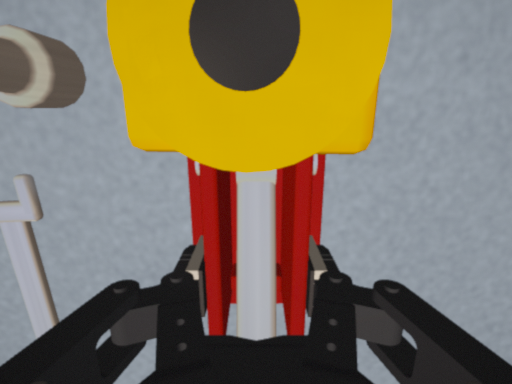

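The wrist view shows the lug's black dot at about (245,36), where I predicted (252,38). That puts it about 1 mm further to +y, so I'll correct for that, lower the jack and let go.

>>> carry_out(motion=[[3.5, [0.3, -0.1, 0.4], [0, 0, 0]], [3.5, [0.3, -0.1, 0.8], [0, 0, 0]], [3.5, [0.3, -0.1, 1.0], [0, 0, 0]], [3.5, [0.3, -0.1, 1.05], [0, 0, 0]], [3.5, [0.3, -0.1, 1.05], [0, 0, 0]], [3.5, [0.3, -0.1, 1.05], [0, 0, 0]]])

```text
time_s: 6.55
eef_pos: [0.5642, 0.2436, 0.0317]
tool_rot: [-0.0, 0.999, 0.033, -0.0]
contact_force: [-5.5, 0.4, 1.1]
finger_gap: 0.0433
```

>>> carry_out(motion=[[8.5, [0, 0, 0], [0, 0, 0]], [8.5, [0, 0, 0], [0, 0, 0]], [8.5, [0, 0, 0], [0, 0, 0]], [8.5, [0, 0, 0], [0, 0, 0]], [8.5, [0, 0, -3], [0, 0, 0]], [8.5, [-2, 0, -7], [0, 0, 0]], [8.5, [-5, 0, -12], [0, 0, 0]], [2, [-8, 0, -12], [0, 0, 0]], [0, [-8, 0, -12], [0, 0, 0]], [0, [-8, 0, -12], [0, 0, 0]]])

```text
time_s: 7.8
eef_pos: [0.4856, 0.2383, 0.1507]
tool_rot: [-0.0, 0.999, 0.033, 0.001]
contact_force: [0.2, 0.0, -0.1]
finger_gap: 0.0318
```

```bash
python3 -c "
from h import *
s=snap('wrist','w4');t=snap('side','s4')
S=np.array([.645,.249,0]);d=np.array([np.cos(.066),np.sin(.066),0])
he=S-.1636*d+[0,0,.109]
print('handle end',he,proj(s,he),proj(t,he),'sad',proj(t,S+[0,0,.085]),proj(s,S+[0,0,.085]),proj(s,[.6436,.2503,.134]))
plan((he+[0,0,.02],-1.5045),(he,-1.5045))
o=np.vstack([s['image'],cv2.resize(t['image'][180:270,160:280],(512,384),interpolation=2)]);cv2.imwrite('pics/c4.png',cv2.resize(o,(400,600))[:,:,::-1])
"
```

```text
handle end [0.48175619 0.23821024 0.109     ] [256.29479944 225.93704975] [258.70421534 228.22317551] sad [207.05475771 230.51349585] [256.85462917 -45.79355619] [254.13884947 -98.11438815]
t 7.9 p [0.4858 0.2382 0.1503] yang -1.5042 F [0.  0.2 0.3] gap 0.01578763376127849
[-0.4, -0.03, 2.13] [0.0, -0.0, 0.0]
[-0.4, -0.03, 4.13] [0.0, -0.0, 0.0]
```

View pics/c4.png

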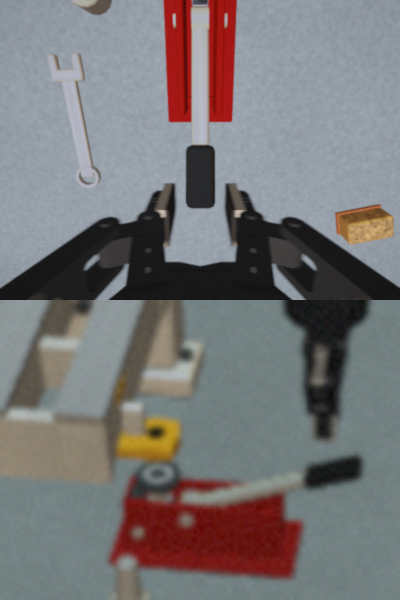

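Everything matches: the black grip centre is at (256,226) in the wrist view, as predicted, and the saddle stands under the pad in the side view. I'll start the first stroke, going easy at the stop because the jack is unloaded and could tip.

>>> carry_out(motion=[[0, [-0.4, 0, 2], [0, 0, 0]], [0, [-0.4, 0, 3.8], [0, 0, 0]], [0, [-0.4, 0, 4.2], [0, 0, 0]], [0, [-1.0, 0, 5.8], [0, 0, 0]], [0, [-1.4, 0, 7.5], [0, 0, 0]], [0, [-1.6, 0, 9.2], [0, 0, 0]], [0, [-1.6, 0, 10.3], [0, 0, 0]], [0, [-1.6, 0, 10.7], [0, 0, 0]], [0, [-1.6, 0, 10.7], [0, 0, 0]]])

```text
time_s: 9.02
eef_pos: [0.4695, 0.2373, 0.044]
tool_rot: [-0.0, 0.999, 0.033, 0.0]
contact_force: [1.3, -0.3, 2.6]
finger_gap: -0.0002
```

```bash
python3 -c "
from h import *
t=snap('side','s5');o=bot.observe();print(o['eef_pos'],o['contact_force'])
cv2.imwrite('pics/c5.png',cv2.resize(t['image'][180:270,160:280],(400,300),interpolation=2)[:,:,::-1])
"
```

```text
[0.46943414 0.23725238 0.04417148] [ 1.26260807 -0.07402859  2.386516  ]
```

View pics/c5.png

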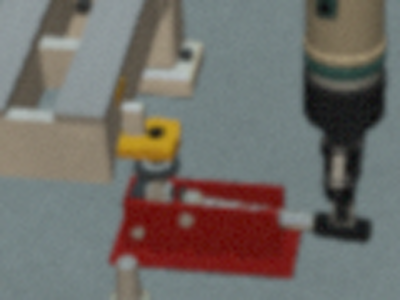

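>>> carry_out(motion=[[0, [0, 0, -1.8], [0, 0, 0]], [0, [0.2, 0, -3.6], [0, 0, 0]], [0, [0.7, 0, -5.4], [0, 0, 0]], [0, [1.2, 0, -7], [0, 0, 0]], [0, [1.2, 0, -7.2], [0, 0, 0]], [0, [1.2, 0, -7.2], [0, 0, 0]], [0, [1.2, 0, -7.2], [0, 0, 0]]])

```text
time_s: 9.95
eef_pos: [0.4797, 0.2376, 0.1149]
tool_rot: [0.0, 0.999, 0.033, -0.001]
contact_force: [-1.0, -0.1, -0.0]
finger_gap: 0.0001
```

>>> carry_out(motion=[[0, [0, 0, 0.8], [0, 0, 0]], [0, [-0.5, 0, 2.2], [0, 0, 0]], [0, [-0.9, 0, 3.6], [0, 0, 0]], [0, [-1.2, 0, 5.2], [0, 0, 0]], [0, [-1.2, 0, 6.5], [0, 0, 0]], [0, [-1.2, 0, 7.2], [0, 0, 0]], [0, [-1.2, 0, 7.4], [0, 0, 0]], [0, [-1.2, 0, 7.4], [0, 0, 0]]])

```text
time_s: 10.95
eef_pos: [0.4692, 0.2373, 0.0419]
tool_rot: [-0.0, 0.999, 0.033, 0.0]
contact_force: [0.5, 0.0, 8.3]
finger_gap: -0.0002
```

```bash
python3 -c "
from h import *
t=snap('side','s6');o=bot.observe();print(o['eef_pos'],o['contact_force'])
cv2.imwrite('pics/c6.png',cv2.resize(t['image'][180:270,160:280],(400,300),interpolation=2)[:,:,::-1])
"
```

```text
[0.46918171 0.23731019 0.04196551] [-0.20315912 -0.40465943  7.96445734]
```

View pics/c6.png

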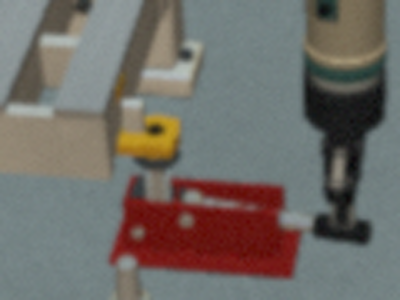

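>>> carry_out(motion=[[0, [0, 0, -1.8], [0, 0, 0]], [0, [0.2, 0, -3.6], [0, 0, 0]], [0, [0.7, 0, -5.4], [0, 0, 0]], [0, [1.2, 0, -7], [0, 0, 0]], [0, [1.2, 0, -7.4], [0, 0, 0]], [0, [1.2, 0, -7.4], [0, 0, 0]], [0, [1.2, 0, -7.4], [0, 0, 0]]])

```text
time_s: 11.88
eef_pos: [0.4796, 0.2376, 0.1147]
tool_rot: [0.0, 0.999, 0.033, -0.001]
contact_force: [0.4, 0.3, -0.4]
finger_gap: 0.0001
```

>>> carry_out(motion=[[0, [0, 0, 0.8], [0, 0, 0]], [0, [-0.5, 0, 2.2], [0, 0, 0]], [0, [-0.9, 0, 3.4], [0, 0, 0]], [0, [-1.1, 0, 4.4], [0, 0, 0]], [0, [-1.2, 0, 4.8], [0, 0, 0]], [0, [-1.2, 0, 4.8], [0, 0, 0]]])

```text
time_s: 12.62
eef_pos: [0.4711, 0.2374, 0.0684]
tool_rot: [-0.0, 0.999, 0.034, 0.002]
contact_force: [1.9, -0.8, 7.5]
finger_gap: 0.0
```

>>> carry_out(motion=[[0, [0, 0, 0.4], [0, 0, 0]], [0, [0, 0, 0.7], [0, 0, 0]], [0, [0, 0, 0.7], [0, 0, 0]]])

```text
time_s: 13.0
eef_pos: [0.4704, 0.2373, 0.0614]
tool_rot: [-0.0, 0.999, 0.033, 0.002]
contact_force: [1.4, -0.2, 8.3]
finger_gap: -0.0
```

>>> carry_out(motion=[[0, [0, 0, 0.3], [0, 0, 0]], [0, [0, 0, 0.5], [0, 0, 0]], [0, [0, 0, 0.5], [0, 0, 0]]])

```text
time_s: 13.38
eef_pos: [0.4702, 0.2373, 0.0564]
tool_rot: [-0.0, 0.999, 0.033, 0.002]
contact_force: [-0.1, -0.2, 7.7]
finger_gap: -0.0001
```

>>> carry_out(motion=[[0, [0, 0, 0.2], [0, 0, 0]], [0, [0, 0, 0.4], [0, 0, 0]], [0, [0, 0, 0.4], [0, 0, 0]]])

```text
time_s: 13.75
eef_pos: [0.47, 0.2373, 0.0524]
tool_rot: [-0.0, 0.999, 0.033, 0.001]
contact_force: [0.9, -0.3, 8.7]
finger_gap: -0.0002
```

>>> carry_out(motion=[[0, [0, 0, 0.2], [0, 0, 0]], [0, [0, 0, 0.4], [0, 0, 0]], [0, [0, 0, 0.4], [0, 0, 0]]])

```text
time_s: 14.12
eef_pos: [0.47, 0.2374, 0.0488]
tool_rot: [-0.0, 0.999, 0.033, 0.001]
contact_force: [0.6, -1.0, 11.3]
finger_gap: 0.0002
```

>>> carry_out(motion=[[0, [0, 0, 0.2], [0, 0, 0]], [0, [0, 0, 0.3], [0, 0, 0]], [0, [0, 0, 0.3], [0, 0, 0]]])

```text
time_s: 14.5
eef_pos: [0.4701, 0.2373, 0.0462]
tool_rot: [-0.0, 0.999, 0.034, 0.002]
contact_force: [-1.0, -0.7, 13.4]
finger_gap: -0.0001
```

```bash
python3 -c "
from h import *
t=snap('side','s7');p=snap('top','t7');o=bot.observe();print(o['eef_pos'],o['contact_force'])
a=dict(np.load('pics/t0.npz'));b=dict(np.load('pics/s0.npz'))
f=lambda i:cv2.resize(i[70:170,150:290],(400,286),interpolation=2)
g=lambda i:cv2.resize(i[120:240,140:300],(400,300),interpolation=2)
cv2.imwrite('pics/c7.png',np.vstack([np.hstack([f(a['image']),f(p['image'])]),np.hstack([g(b['image']),g(t['image'])])])[:,:,::-1])
"
```

```text
[0.47008434 0.23733879 0.0462122 ] [-1.39571262 -1.10908796 14.79629424]
```

View pics/c7.png

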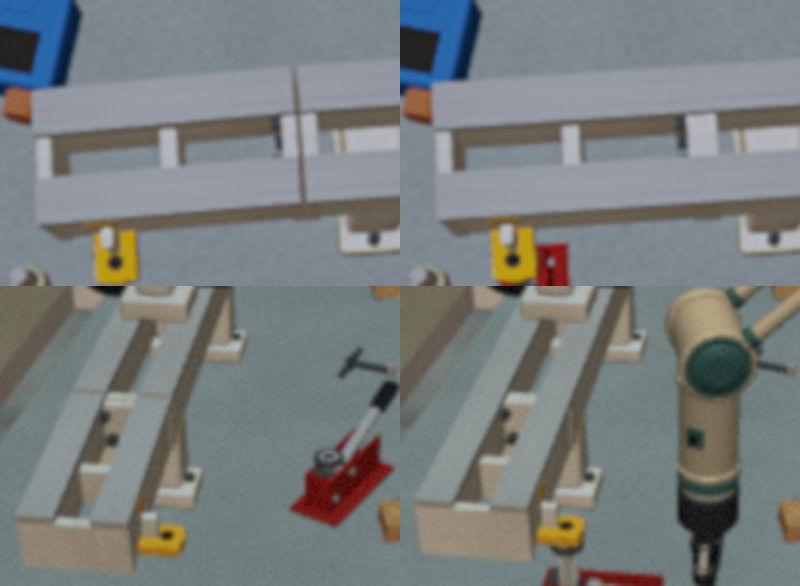

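>>> carry_out(motion=[[0, [0, 0, 0.2], [0, 0, 0]], [0, [0, 0, 0.4], [0, 0, 0]], [0, [0, 0, 0.4], [0, 0, 0]], [0, [0, 0, 0.4], [0, 0, 0]]])

```text
time_s: 15.1
eef_pos: [0.4702, 0.2374, 0.0427]
tool_rot: [-0.0, 0.999, 0.034, 0.002]
contact_force: [-1.6, -1.8, 17.1]
finger_gap: -0.0002
```

```bash
python3 -c "
from h import *
p=snap('top','t8');t=snap('side','s8');o=bot.observe();print(o['eef_pos'],o['contact_force'])
q=dict(np.load('pics/t7.npz'))
L=lambda s:[ (np.round(l,1).tolist(), round(float(np.degrees(np.arctan2(abs(l[1]-l[3]),abs(l[0]-l[2])))),2)) for l in cv2.createLineSegmentDetector().detect(cv2.cvtColor(s['image'],cv2.COLOR_RGB2GRAY))[0][:,0] if np.hypot(l[0]-l[2],l[1]-l[3])>55 and 80<min(l[1],l[3]) and max(l[1],l[3])<160 and 155<min(l[0],l[2])]
for l in L(p):print(l)
g=cv2.cvtColor(p['image'],cv2.COLOR_RGB2GRAY);y0,x0=157,185;w=np.clip(70.-g[y0:166,x0:195],0,None);yy,xx=np.mgrid[y0:166,x0:195];u,v=(w*xx).sum()/w.sum(),(w*yy).sum()/w.sum();print('dot',u,v,onz(p,u,v,.149))
"
```

```text
[0.47022638 0.23735245 0.04273513] [-2.05500298 -1.01040559 16.57417537]
([330.6000061035156, 110.9000015258789, 263.0, 115.0], 3.52)
([448.29998779296875, 111.5, 510.8999938964844, 107.5999984741211], 3.55)
([163.1999969482422, 114.19999694824219, 325.6000061035156, 103.5], 3.79)
([161.89999389648438, 146.1999969482422, 374.3999938964844, 132.10000610351562], 3.81)
([270.70001220703125, 144.8000030517578, 196.8000030517578, 149.39999389648438], 3.54)
([375.79998779296875, 137.60000610351562, 292.0, 143.10000610351562], 3.78)
([324.3999938964844, 87.4000015258789, 175.60000610351562, 97.30000305175781], 3.81)
dot 189.03100775193798 160.30620155038758 [0.64350565 0.24911041 0.149     ]
```

The bed and extension edges now run as single straight lines, and the handle is firm at about 17 N. I'm handing the job in while still pressing.

```bash
python3 -c "
from h import *
print(bot.close_job());o=bot.observe();print(o['time_s'],o['eef_pos'],o['contact_force'])"
```

```text
the job is handed in; nothing more can be done
None
the job is handed in; nothing more can be done
```

I set the jack under the lift pad and let go of it. Then I pumped two full strokes and a third, and handed the job in at about 15 s while still pressing the handle down. Handing in gave no verdict.

**Joint:** In the top view the gap is gone, and each bed edge runs on into the extension as one straight line at about 3.8°. The lift mark has moved as expected for the 15 mm rise to shut.

**Handle:** The push rose from about 8 N to 17 N over the last 10 mm of the third stroke. That is above the 7–12 N lifting range, so the joint had gone firm. The rise was gradual, and the fingertips ended about 2 mm above the bottom stop, further down than I had worked out.

**Jack position:** I estimate the saddle is within about 2–3 mm of under the pad. This comes from the hand position and the camera checks while placing it. The lug hides the saddle from above, so I did not re-measure it after pumping. The side camera read 1–2 pixels lower than predicted for the saddle and the lift mark throughout.

**Other things on the bench:** I saw no contact with the lathe or the other items, but I did not measure the items again at the end.

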